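Punch a witness mark in a metal specimen coupon

ROBOT

A 6-joint arm with a two-finger parallel gripper is mounted at the origin on the work surface. World frame = base frame: x ahead of the robot, y to its left, z up, the work surface at z = 0. Lengths are in m, angles in degrees, forces in N, time in s.
With the tool pointing down it reaches from about 0.325 to 0.9 m from the base axis. Payload 6.1 kg.
Tool frame: the origin (TCP) lies on the centre line of the jaws, within the pads' length; the fingertips stand 8 mm ahead of it and the grasp point (between the pads) lies 11 mm behind it; z points along the fingers, y is the direction in which the jaws open and shut (so a half turn about z gives the same grasp; the last joint's range is limited). The gripper opens to 87 mm and grips with 3 to 60 N. Pads are 19 mm wide; open, the fingers measure 117 mm over their backs; the gripper's body (75 mm by 190 mm) begins 51 mm behind the grasp point.
Start: joints at [64.452, 12.628, 87.462, -0, 79.91, -7.225], TCP at [0.196, 0.593, 0.231] pointing down, gripper open.
Joint ranges: [-170.65, 170.65], [-52.31, 119.04], [5.05, 147.46], [-71.25, 251.25], [11.57, 151.72], [-153.62, 153.62]. Speed limits (degrees/s): [147.25, 147.25, 172.46, 180, 180, 180].

INTERFACE

Orientations are given as [roll, pitch, yaw] about the fixed x, y, z axes, in that order (R = Rz(yaw) Ry(pitch) Rx(roll)).
In Python, from plant import env gives the robot as it stands. The module is installed in compiled form; this text tells all that it offers.
- The arm moves only by the shell command python3 -m inch 'ROWS'. ROWS is JSON, one flat list of numbers, 7 for each row, row after row: the shift along the tool's x, y, z in m, then the turn, a rotation vector about the tool's x, y, z in degrees, then the finger opening in m, from 0 to 0.087. In form: [tx, ty, tz, ax, ay, az, grip, tx, ty, tz, ax, ay, az, grip, ...]. A call has exactly 10 rows; each row is the pose to reach, as a shift and turn from the pose commanded when the call began, along the tool's axes at that moment; what a row does not reach only later rows make up. A row lasts 1/10 s, in which the tool goes at most 50 mm and 8.59 degrees, less where a joint would pass 70% of its speed; a pose out of reach is approached as far as the arm can. A call with a gripper value outside its range is refused whole. The fingers move at their own pace and stop on an object; the grip force is fixed at half the most. Time passes only in rows, so rows that repeat a pose let the fingers close, or fill a call up. It gives the time, the measured TCP pose, the force and the opening at its end, in the units of the state.
- env.sense(): the state, without advancing time (a new reading comes with each control period).
- env.read_camera(name): name is "scene" or "top" or "wrist"; returns the picture (420x560x3 uint8, blue, green, red); there is no depth.
- env.get_calibration(name): a dict with "intrinsics" (3x3 intrinsics, pixels), "distortion" ([k1, k2, p1, p2, k3] as OpenCV has them; the pictures are not rectified), "position" and "orientation" of the camera in the world; the wrist camera has in their place "mount" (4x4, takes a point from camera to tool coordinates, whose origin is the TCP and whose axes are the flange's). Camera axes: x right, y down, z forward; pixel columns grow to the right and rows downward; lengths in m; the calibration is good to about 2 mm. A picture is of the moment at which its call begins: read the wrist's pose just before it. get_calibration takes no time and is no camera call.
- env.job_done(): hands the job in, once; it reports no verdict.
The state is a dict: "time": time; "joint_positions": joint angles; "qvel": joint speeds; "joint_efforts": joint torques, N m; "position": TCP position; "tcp_rot": TCP orientation; "force": force on the tool from outside, world axes, zero at the start; "torque": the same for the moment, N m; "opening": finger opening in m.
Only numpy, scipy, OpenCV 4.12 (cv2) and the standard library are available. Lean on these libraries where they do the work, as an engineer would, in place of code of your own. Each camera call takes 0.05 s, during which the arm holds its last target.

TASK

Take the spring-loaded automatic punch out of its rack, set its point in the pilot hole of the metal coupon clipped on the microscope stage, and press it straight down until its spring trips with a snap; stop there and do not ram the punch against its end stop. Then put the punch back in its rack, upright and fully down on its flange, and leave the things lying around alone.

Things in the scene. Friction and masses are not known exactly. Their poses are not given: they have to be found in the camera images.
- punch: automatic centre punch, plain steel, 130 mm long, 0.2 kg, upright in the rack. Origin on its axis at the flange's underside, z up to the grip end: dark plunger dia 6, z -70 to -40 mm; barrel dia 22, -40 to 0; flange dia 34, 0 to 6; grip dia 16, 6 to 60. Hold the grip from above, fingertips just over the flange. Pressed, the force climbs to 13 N, then drops at the trip; resets itself when lifted
- point (a point): round end of the punch's plunger, on its axis, 70 mm below the flange's underside. Pressed on something it sinks into the barrel: force climbs by 2 N per mm to about 13 N at 6 mm, there the spring trips: the plunger gives way and the force falls at once by some 5 N or more, then climbs again by 2 N per mm to a hard stop at 12 mm. Over 20 N on the coupon is ramming
- rack: fixed grey punch rack, 80 x 80 x 80 mm: 15 mm top plate on two cheeks, with one vertical square through hole, 27 x 27 mm, in its middle (the barrel's nose is tapered to dia 15 over its lowest 8 mm). Origin on the hole's axis at the underside, z up; plate top at z = 80 mm. The punch hangs in the hole by its flange: fully home its origin is at z = 80 mm
- stand: fixed white stand, foot 150 x 130 mm, with black stage plate 130 x 110 mm; on it is clipped an aluminium coupon 45 x 45 x 15 mm. Origin at the foot's underside straight below the pilot hole (vertical, dia 9, 8 mm deep, mouth chamfered to dia 15). The stage was left at any height: the coupon's top is 79 to 103 mm above the origin, not measured, to be found by feel; it does not give way
- lens: bystander: black microscope objective with steel thread, 27 mm in diameter, 42 mm tall, origin at its underside
- slidebox: bystander: grey box 85 x 100 x 35 mm, origin at its underside
- jar: bystander: brown glass jar with white cap, 52 mm in diameter, 75 mm tall, origin at its underside
- coupon: bystander: spare plain aluminium coupon 45 x 45 x 15 mm lying on the table, origin at its underside
Things that resemble listed ones, but are neither listed nor needed, are in the scene too. There is more than one size of the punch; the one meant has the size given above.

How it is judged (in metres and radians):
On the way, in this order (a step that is already met when the one before it is completed fails the run):
1. the punch is lifted at least 40 mm up out of its rack (z of punch in the frame of rack above 0.12 m), for 0.1 s.
2. tripped in the pilot hole: point within 3 mm of its axis, punch within 0.15 rad of vertical, plunger sunk over 6 mm and the force on the coupon fallen to between 0.5 and 11 N (horizontal distance between point and stand below 0.003 m and angle between punch's own z axis and vertical below 0.15 rad and z of point in the frame of punch above -0.064 m and contact force between punch and stand between 0.5 and 11 N), for 0.04 s.
At the end, for the whole second after the job is handed in: After tripping, the punch hangs in the rack's hole again: within 5 mm of the hole's axis, within 3 mm of fully down on its flange, within 0.1 rad of upright, at rest and let go (horizontal distance between punch and rack below 0.005 m and z of punch in the frame of rack between 0.077 and 0.083 m and angle between punch's own z axis and vertical below 0.1 rad and linear speed of punch below 0.02 m/s); the robot touches nothing.
It fails at once if the punch is rammed: more than 20 N between the punch and the coupon or its stand (contact force between punch and stand above 20 N).
It fails at once if a bystander is moved by more than 15 mm (distance of any of lens, slidebox, jar, coupon from where it was at the start of the episode above 0.015 m).
It also fails if it takes over 54 s, if anything falls off the work surface, if the arm or the gripper's body presses on something with over 40 N, if the wrist force passes 120 N, or if a joint passes its speed limit or range.

## Working session

There is one attempt and no reset: what is moved stays moved. The work goes in short steps, Python scripts to look and compute and a shell command to move; the robot and the scene stay as the last step left them, time stands still between calls to the robot, and variables do not carry over. Pictures are saved under pics/ and viewed, and the job is handed in when it is done.

```bash
ls; mkdir -p pics; python3 - <<'E'
from plant import env
import cv2
s=env.sense(); print(s)
for n in ("scene","top","wrist"):
    im=env.read_camera(n); cv2.imwrite(f"pics/{n}0.png",im)
    c=env.get_calibration(n); print(n,c)
print(env.sense()["time"])
E
```

```text
pics
{'time': 0.0, 'joint_positions': array([ 6.44505795e+01,  1.26744044e+01,  8.75270747e+01,  4.29331411e-04,
        7.99099523e+01, -7.22517524e+00]), 'qvel': array([ 0.02360784, -0.07062066,  0.02826051,  0.03842933, -0.01028739,
        0.00287116]), 'joint_efforts': array([ 8.64185022e-04, -4.94613075e+01, -3.87381756e+01,  6.98744995e-02,
        5.69091935e-02, -1.83916527e-04]), 'position': array([0.1962328 , 0.59274895, 0.2294342 ]), 'tcp_rot': array([-1.79889507e+02, -1.44338121e-02,  1.61675665e+02]), 'force': array([ 0.54927859, -0.92789967, -0.48468614]), 'torque': array([0.00986313, 0.0287695 , 0.06131322]), 'opening': 0.08684446076442581}
scene {'intrinsics': array([[410.9816606 ,   0.        , 283.40308344],
       [  0.        , 410.9816606 , 204.68507895],
       [  0.        ,   0.        ,   1.        ]]), 'distortion': array([-0.12444702,  0.        ,  0.        ,  0.        ,  0.        ]), 'position': array([ 1.07395577, -0.14452734,  0.56248265]), 'orientation': array([-131.68068761,    0.65704233,   73.11852969])}
top {'intrinsics': array([[421.28548464,  
[... 266 characters left out ...]
56]), 'orientation': array([-1.70790684e+02,  9.11656163e-02, -9.10609858e+01])}
wrist {'intrinsics': array([[335.55649408,   0.        , 279.80778945],
       [  0.        , 335.55649408, 212.21316151],
       [  0.        ,   0.        ,   1.        ]]), 'distortion': array([-0.04664862,  0.        ,  0.        ,  0.        ,  0.        ]), 'mount': array([[-2.76383667e-04, -9.52752502e-01, -3.03747583e-01,
         8.39589215e-02],
       [ 9.99999960e-01, -2.47404595e-04, -1.33888504e-04,
         4.69472449e-04],
       [ 5.24140590e-05, -3.03747608e-01,  9.52752532e-01,
        -1.53789688e-01],
       [ 0.00000000e+00,  0.00000000e+00,  0.00000000e+00,
         1.00000000e+00]])}
0.15
```

View pics/scene0.png

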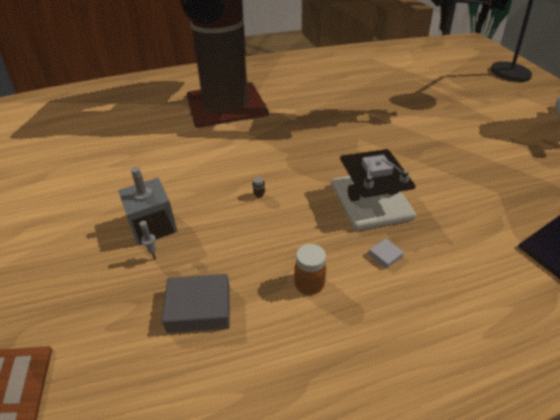

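View pics/top0.png

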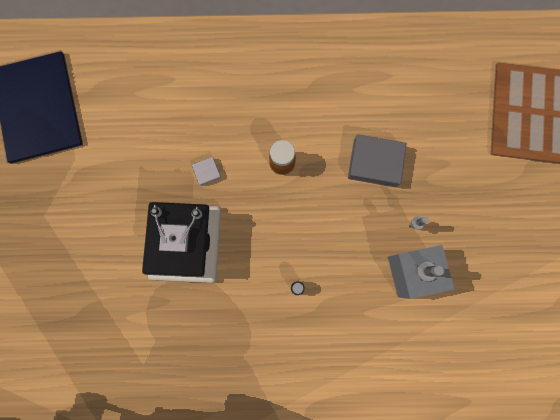

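View pics/wrist0.png

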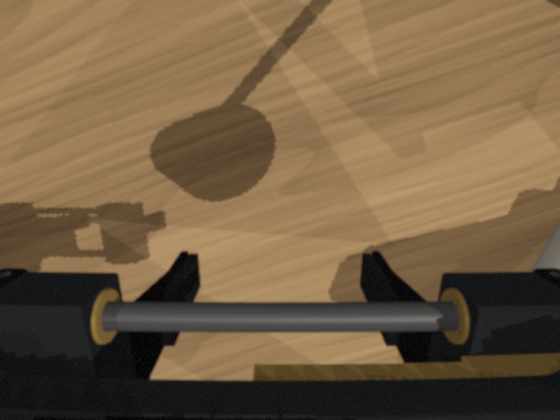

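The scene view shows the rack with the punch at (140,185), the stand with the coupon's hole at (378,163), and a small decoy punch at (148,240). In the top view the punch grip is around (435,270) and the pilot hole at (173,238). The wrist view shows only bare table and the edge of something white on the right.

```bash
cat > h.py <<'E'
import numpy as np, cv2
from scipy.spatial.transform import Rotation as R
def rot(rpy): return R.from_euler('xyz',rpy,degrees=True).as_matrix()
def cam(env,name,state=None):
    c=env.get_calibration(name)
    if name=="wrist":
        T=np.eye(4);T[:3,:3]=rot(state["tcp_rot"]);T[:3,3]=state["position"]
        M=T@c["mount"]; return c["intrinsics"],c["distortion"],M[:3,:3],M[:3,3]
    return c["intrinsics"],c["distortion"],rot(c["orientation"]),np.array(c["position"])
def ray(C,px):
    K,d,Rm,p=C
    u=cv2.undistortPoints(np.array([[px]],float),K,d)[0,0]
    v=Rm@np.array([u[0],u[1],1.]); return p,v/np.linalg.norm(v)
def plane(C,px,z):
    p,v=ray(C,px); return p+v*(z-p[2])/v[2]
def tri(*rs):
    A=np.zeros((3,3));b=np.zeros(3)
    for p,v in rs:
        P=np.eye(3)-np.outer(v,v);A+=P;b+=P@p
    x=np.linalg.solve(A,b)
    return x,[np.linalg.norm((np.eye(3)-np.outer(v,v))@(x-p)) for p,v in rs]
def proj(C,X):
    K,d,Rm,p=C
    Xc=(np.atleast_2d(X)-p)@Rm
    return cv2.projectPoints(Xc,np.zeros(3),np.zeros(3),K,d)[0][:,0]
E
python3 - <<'E'
import cv2
a=cv2.imread("pics/scene0.png");b=cv2.imread("pics/top0.png")
def z(im,x,y,w,h,k): return cv2.resize(im[y:y+h,x:x+w],None,fx=k,fy=k,interpolation=cv2.INTER_CUBIC)
import numpy as np
cv2.imwrite("pics/z1.png",np.hstack([z(a,110,160,75,110,5),z(b,380,200,85,110,5)]))
cv2.imwrite("pics/z2.png",np.hstack([z(a,325,140,95,95,4),z(b,135,195,95,95,4)]))
E
```

```text
(no output)
```

View pics/z1.png

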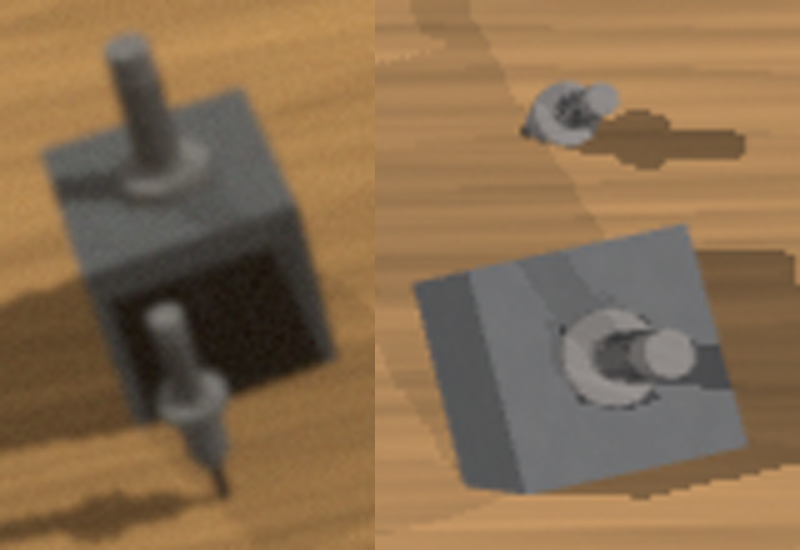

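View pics/z2.png

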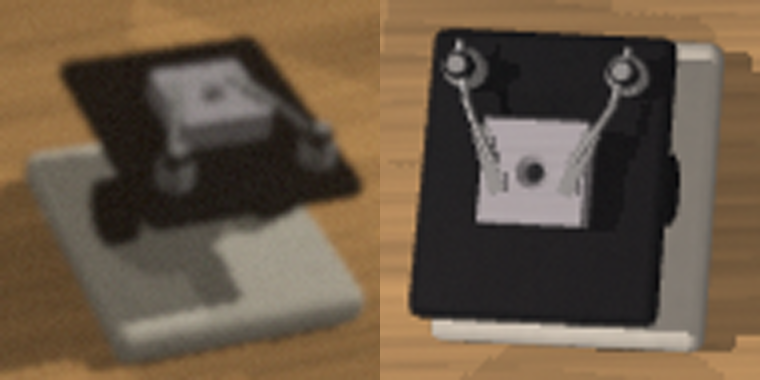

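```bash
python3 - <<'E'
from plant import env
from h import *
S=cam(env,"scene");T=cam(env,"top")
o=-.5+.1
def L(x,y): return (110+x/5-.4,160+y/5-.4)
def Rr(x,y): return (380+(x-375)/5-.4,200+y/5-.4)
for n,l,r in [("grip top",(127,42),(669,354)),("flange top",(166,166),(612,357)),("decoy top",(165,310),(601,99)),("decoy flange",(194,395),(567,113))]:
    print(n,tri(ray(S,L(*l)),ray(T,Rr(*r))))
print("hole",tri(ray(S,(378.4,163.4)),ray(T,(172.7,237.9))))
cs=[plane(T,Rr(*q),.08) for q in [(470,268),(686,225),(747,443),(525,493)]]
print("rack c",np.round(cs,4),np.mean(cs,0))
for i in range(4):
    d=cs[(i+1)%4]-cs[i]; print(np.linalg.norm(d),np.degrees(np.arctan2(d[1],d[0])))
for n,px in [("lens",(298,288)),("jar",(282,150)),("coupon",(206,171)),("slidebox",(378,160))]: print(n,plane(T,px,.03))
q=[plane(T,(135+(x-380)/4,195+y/4),.09) for x,y in [(487,117),(593,122),(584,228),(477,222)]]
for i in range(4):
    d=q[(i+1)%4]-q[i]; print(np.linalg.norm(d),np.degrees(np.arctan2(d[1],d[0])))
s=env.sense();print(s["position"],s["tcp_rot"],rot(s["tcp_rot"]))
E
```

```text
grip top (array([ 0.44721244, -0.23199884,  0.14056672]), [np.float64(0.0007075553389465384), np.float64(0.0007075553389465896)])
flange top (array([ 0.44757492, -0.23206804,  0.08390324]), [np.float64(6.030309366507521e-06), np.float64(6.030309366470332e-06)])
decoy top (array([ 0.53738282, -0.2328981 ,  0.09279664]), [np.float64(0.0010163080010711473), np.float64(0.0010163080010711998)])
decoy flange (array([ 0.53801078, -0.23314337,  0.05241684]), [np.float64(0.0003898413180821935), np.float64(0.0003898413180821975)])
hole (array([0.51279272, 0.21117049, 0.09685129]), [np.float64(0.0005121945518256522), np.float64(0.0005121945518257429)])
rack c [[ 0.4797 -0.1855  0.08  ]
 [ 0.4935 -0.2631  0.08  ]
 [ 0.4171 -0.2783  0.08  ]
 [ 0.4014 -0.1997  0.08  ]] [ 0.44792269 -0.23163545  0.08      ]
0.07876685322300805 -79.9096089174333
0.07794851509331784 -168.75850901492024
0.0801174095184939 101.30595058943048
0.0796327312080217 10.258316500781417
lens [ 0.42150127 -0.00782617  0.03      ]
jar [0.68912826 0.01701742 0.03      ]
coupon [0.64942777 0.16603376 0.03      ]
slidebox [ 0.66521771 -0.17049673  0.03      ]
0.046963560536920794 -93.79356209809562
0.04676215851923377 176.15249648885518
0.04696971002875617 85.72738123001355
0.046369448564556257 -3.853530250135892
[0.19626564 0.59287405 0.22964899] [-1.79911453e+02 -1.20073707e-02  1.61678328e+02] [[-9.49306624e-01  3.14350862e-01 -6.84756180e-04]
 [ 3.14351538e-01  9.49305613e-01 -1.40122006e-03]
 [ 2.09568152e-04 -1.54544164e-03 -9.99998784e-01]]
```

```bash
python3 -m inch '[-0.02,-0.03,0,0,0,0,0.087, -0.046,-0.066,0,0,0,0,0.087, -0.072,-0.103,0,0,0,0,0.087, -0.098,-0.140,0,0,0,0,0.087, -0.124,-0.177,0,0,0,0,0.087, -0.15,-0.214,0,0,0,0,0.087, -0.176,-0.25,0,0,0,0,0.087, -0.202,-0.287,0,0,0,0,0.087, -0.228,-0.324,0,0,0,0,0.087, -0.25,-0.355,0,0,0,0,0.087]' && python3 -m inch '[-0.026,-0.037,0,0,0,0,0.087, -0.052,-0.074,0,0,0,0,0.087, -0.078,-0.11,0,0,0,0,0.087, -0.104,-0.147,0,0,0,0,0.087, -0.13,-0.184,0,0,0,0,0.087, -0.156,-0.22,0,0,0,0,0.087, -0.182,-0.257,0.01,0,0,0,0.087, -0.208,-0.294,0.02,0,0,0,0.087, -0.234,-0.331,0.03,0,0,0,0.087, -0.248,-0.349,0.03,0,0,0,0.087]'
python3 - <<'E'
from plant import env
import cv2,pickle
s=env.sense(); im=env.read_camera("wrist"); cv2.imwrite("pics/w1.png",im); pickle.dump(s,open("w1.pkl","wb")); print(s["time"],s["position"],s["tcp_rot"],s["force"])
E
```

```text
time: 1.15
position: [0.3222, 0.1758, 0.2305]
tcp_rot: [180.0, 0.0, 161.7]
force: [1.3, 0.4, -0.0]
opening: 0.0867
time: 2.15
position: [0.4473, -0.2343, 0.1986]
tcp_rot: [180.0, -0.1, 161.5]
force: [0.0, 0.6, -0.0]
opening: 0.0865
2.15 [ 0.44728639 -0.23431505  0.19861593] [ 1.79994903e+02 -1.36739180e-01  1.61534662e+02] [ 0.03469129  0.59810767 -0.03653249]
```

View pics/w1.png

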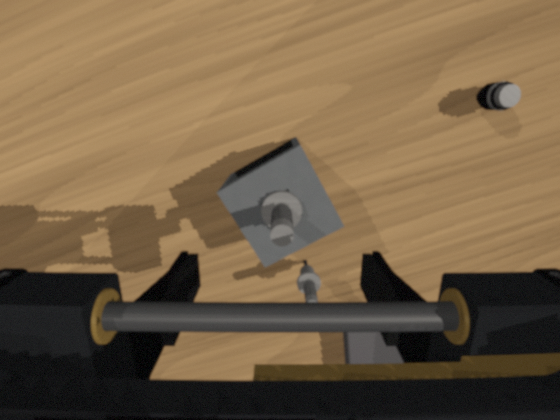

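The wrist view shows the rack top with the punch flange centred around (281,209) and the grip top at (281,234). The decoy is at (308,280), between the jaws in the image but well away from the punch.

```bash
python3 - <<'E'
from plant import env
from h import *
import pickle
s=pickle.load(open("w1.pkl","rb"));W=cam(env,"wrist",s);S=cam(env,"scene");T=cam(env,"top")
im=cv2.imread("pics/w1.png")
cv2.imwrite("pics/w1z.png",cv2.resize(im[130:280,200:360],None,fx=5,fy=4*1.25,interpolation=cv2.INTER_CUBIC)[:600])
l=(110+127/5-.4,160+42/5-.4);r=(380+(669-375)/5-.4,200+354/5-.4)
print(tri(ray(W,(281,234)),ray(T,r),ray(S,l)))
l=(110+166/5-.4,160+166/5-.4);r=(380+(612-375)/5-.4,200+357/5-.4)
print(tri(ray(W,(281,209)),ray(T,r),ray(S,l)))
print(plane(W,(281,209),.086),plane(W,(281,234),.14))
cs=[plane(W,q,.08) for q in [(298,139),(219,193),(267,265),(342,225)]];print(np.mean(cs,0))
E
```

```text
(array([ 0.44694919, -0.23233819,  0.14025207]), [np.float64(0.0005196860651025642), np.float64(0.0009752037781329457), np.float64(0.000514926781434929)])
(array([ 0.44702394, -0.23233343,  0.08327796]), [np.float64(0.0005115569677169077), np.float64(0.0005623676913391266), np.float64(0.00024054964147252286)])
[ 0.44575217 -0.2322915   0.086     ] [ 0.44686165 -0.23285562  0.14      ]
[ 0.44633484 -0.23200468  0.08      ]
```

View pics/w1z.png

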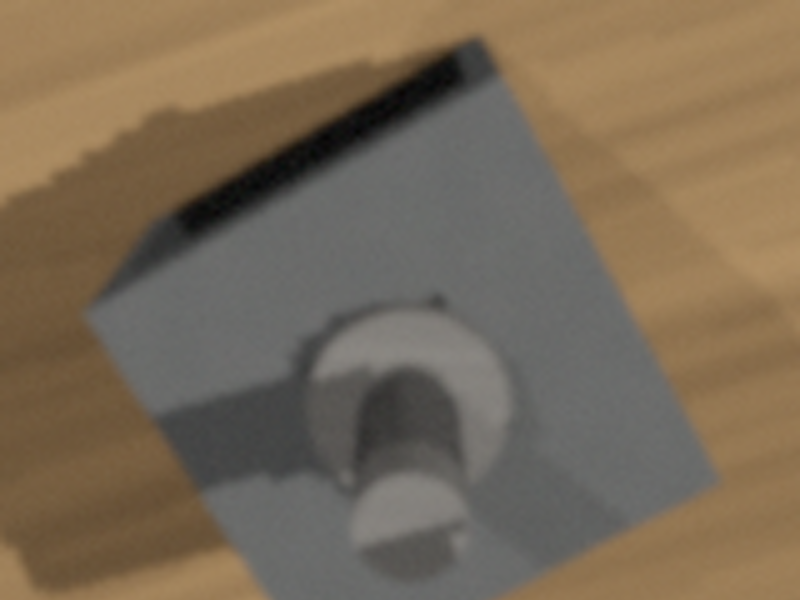

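```bash
python3 -m inch '[0,0.002,0.008,0,0,0,0.087, 0,0.002,0.025,0,0,0,0.087, 0,0.002,0.045,0,0,0,0.087, 0,0.002,0.065,0,0,0,0.06, 0,0.002,0.08,0,0,0,0.04, 0,0.002,0.092,0,0,0,0.04, 0,0.002,0.098,0,0,0,0.04, 0,0.002,0.1015,0,0,0,0.04, 0,0.002,0.1015,0,0,0,0.04, 0,0.002,0.1015,0,0,0,0.0]' && python3 -m inch '[0,0,0,0,0,0,0, 0,0,0,0,0,0,0, 0,0,0,0,0,0,0, 0,0,0,0,0,0,0, 0,0,-0.002,0,0,0,0, 0,0,-0.006,0,0,0,0, 0,0,-0.012,0,0,0,0, 0,0,-0.02,0,0,0,0, 0,0,-0.03,0,0,0,0, 0,0,-0.04,0,0,0,0]'
python3 - <<'E'
from plant import env
import cv2
s=env.sense(); cv2.imwrite("pics/s2.png",env.read_camera("scene")); cv2.imwrite("pics/w2.png",env.read_camera("wrist")); print(s["time"],s["position"],s["tcp_rot"],s["force"],s["opening"])
E
```

```text
time: 3.2
position: [0.449, -0.2299, 0.0997]
tcp_rot: [-180.0, 0.1, 161.7]
force: [-0.1, 0.1, -0.6]
opening: 0.0395
time: 4.2
position: [0.4482, -0.2291, 0.1393]
tcp_rot: [179.9, -0.1, 161.7]
force: [-0.2, 1.3, -1.4]
opening: 0.0155
4.2 [ 0.44818138 -0.229108    0.13931439] [ 1.79933276e+02 -7.73059196e-02  1.61659283e+02] [-0.17407889  1.30045345 -1.36287441] 0.015523012618336537
```

View pics/s2.png

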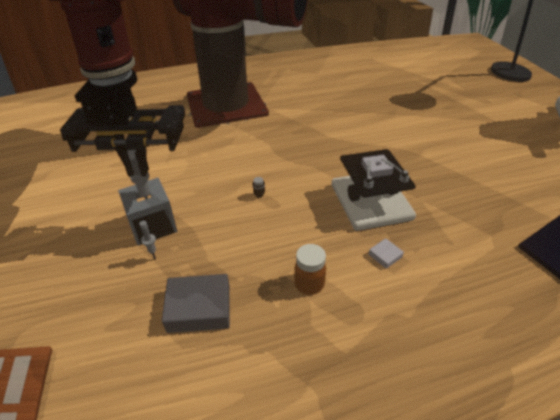

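View pics/w2.png

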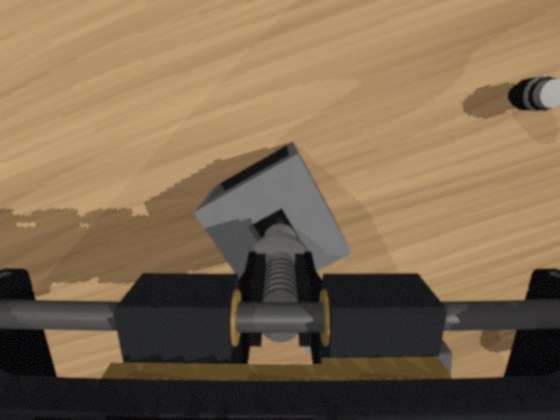

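```bash
python3 -m inch '[0,0,-0.01,0,0,0,0, 0,0,-0.025,0,0,0,0, 0,0,-0.045,0,0,0,0, 0,0,-0.065,0,0,0,0, 0.001,0.006,-0.08,0,0,0,0, 0.003,0.018,-0.09,0,0,0,0, 0.007,0.04,-0.09,0,0,0,0, 0.012,0.068,-0.09,0,0,0,0, 0.017,0.098,-0.09,0,0,0,0, 0.023,0.13,-0.09,0,0,0,0]' && python3 -m inch '[0.006,0.035,0,0,0,0,0, 0.012,0.07,0,0,0,0,0, 0.019,0.105,0,0,0,0,0, 0.025,0.14,0,0,0,0,0, 0.031,0.175,0,0,0,0,0, 0.037,0.21,0,0,0,0,0, 0.043,0.245,0,0,0,0,0, 0.048,0.272,0,0,0,0,0, 0.051,0.289,0,0,0,0,0, 0.052,0.294,0,0,0,0,0]'
python3 -m inch '[0.001,0.008,0,0,0,0,0, 0.002,0.012,0,0,0,0,0, 0.0026,0.0151,0,0,0,0,0, 0.0026,0.0151,0,0,0,0,0, 0.0026,0.0151,0,0,0,0,0, 0.0026,0.0151,0,0,0,0,0, 0.0026,0.0151,0,0,0,0,0, 0.0026,0.0151,0,0,0,0,0, 0.0026,0.0151,0,0,0,0,0, 0.0026,0.0151,0,0,0,0,0]'
python3 - <<'E'
from plant import env
import cv2,pickle
s=env.sense();a=env.read_camera("scene"); b=env.read_camera("top"); c=env.read_camera("wrist")
for n,i in (("s3",a),("t3",b),("w3",c)): cv2.imwrite(f"pics/{n}.png",i)
pickle.dump(s,open("w3.pkl","wb"))
print(s["time"],s["position"],s["tcp_rot"],s["force"],s["opening"])
cv2.imwrite("pics/s3z.png",cv2.resize(a[20:220,260:460],None,fx=3,fy=3,interpolation=cv2.INTER_CUBIC))
E
```

```text
time: 5.3
position: [0.4671, -0.0969, 0.2287]
tcp_rot: [180.0, -0.1, 161.7]
force: [0.1, -0.5, -2.2]
opening: 0.0153
time: 6.3
position: [0.5095, 0.199, 0.2285]
tcp_rot: [-180.0, -0.1, 161.8]
force: [0.2, -0.7, -2.9]
opening: 0.0154
time: 7.3
position: [0.5129, 0.2115, 0.229]
tcp_rot: [-180.0, -0.0, 161.7]
force: [0.4, -0.8, -2.5]
opening: 0.0153
7.3 [0.51292672 0.21153465 0.22902727] [-1.79999394e+02 -6.91382619e-04  1.61674199e+02] [ 0.44291252 -0.82513579 -2.5415008 ] 0.015254153133112696
```

View pics/s3z.png

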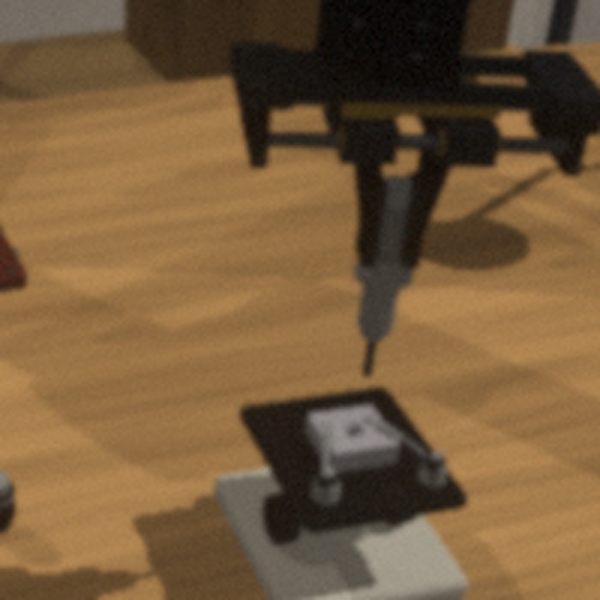

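View pics/t3.png

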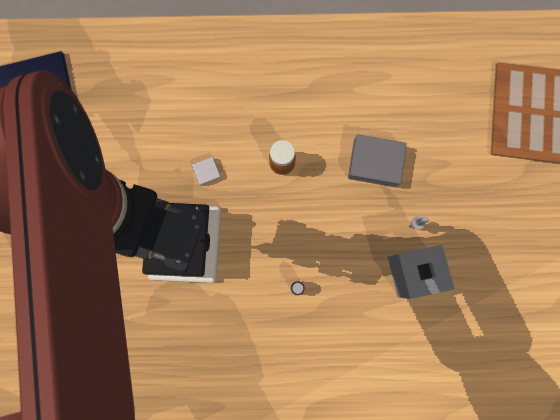

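View pics/w3.png

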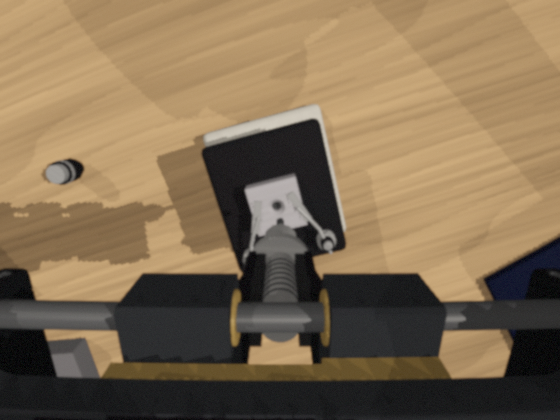

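```bash
python3 - <<'E'
from plant import env
from h import *
import pickle
s=pickle.load(open("w3.pkl","rb"));W=cam(env,"wrist",s);S=cam(env,"scene");T=cam(env,"top")
im=cv2.imread("pics/w3.png")
cv2.imwrite("pics/w3z.png",cv2.resize(im[170:260,230:350],None,fx=6,fy=6,interpolation=cv2.INTER_CUBIC))
t=cv2.imread("pics/t3.png")
cv2.imwrite("pics/t3z.png",cv2.resize(t[235:305,380:470],None,fx=8,fy=8,interpolation=cv2.INTER_CUBIC))
p=s["position"]
print("exp tip",proj(W,[p[0],p[1],.145]),proj(S,[p[0],p[1],.145]))
h0=ray(S,(378.4,163.4)),ray(T,(172.7,237.9)),ray(W,(278,205))
print(tri(*h0))
E
```

```text
exp tip [[279.23237625 222.53831672]] [[381.84846145 142.41009187]]
(array([0.51292302, 0.21077653, 0.09721835]), [np.float64(0.0007482783542319046), np.float64(0.00040241833960510763), np.float64(0.00047281578108276646)])
```

View pics/w3z.png

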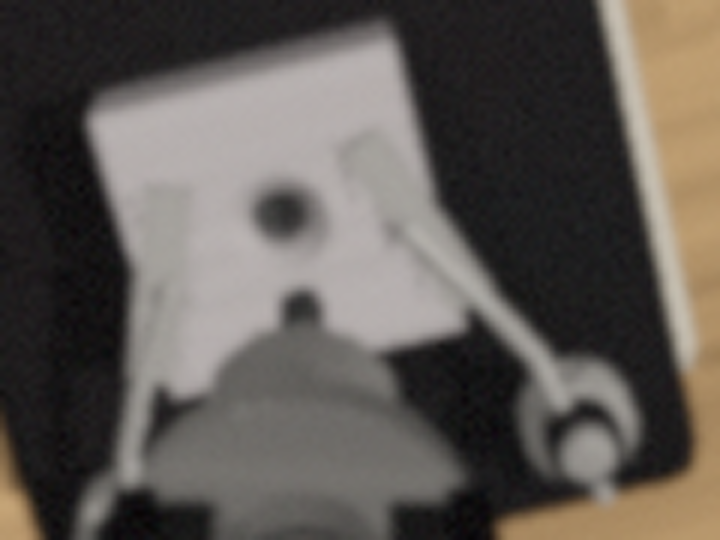

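View pics/t3z.png

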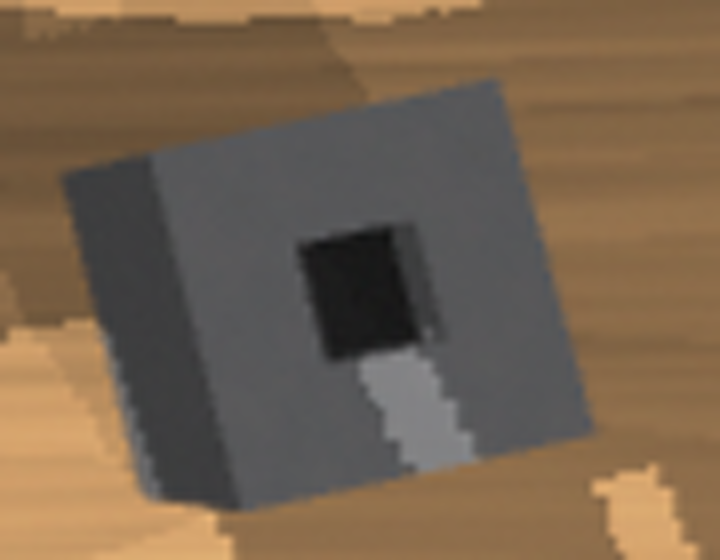

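```bash
python3 - <<'E'
from plant import env
from h import *
import pickle
s=pickle.load(open("w3.pkl","rb"));W=cam(env,"wrist",s);S=cam(env,"scene");T=cam(env,"top")
for ty in (297,305):
  tip=tri(ray(S,(260+369/3-.33,20+373/3-.33)),ray(W,(230+302/6-.42,170+ty/6-.42)));print("tip",tip)
  print(plane(W,(230+302/6-.42,170+ty/6-.42),.145))
h=tri(ray(S,(378.4,163.4)),ray(W,(277.6,205.4)));print("hole SW",h)
print("hole SWT",tri(ray(S,(378.4,163.4)),ray(W,(277.6,205.4)),ray(T,(172.7,237.9))))
print("W hole z=.097",plane(W,(277.6,205.4),.097))
cs=[plane(T,(380+x/8-.44,235+y/8-.44),.08) for x,y in [(298,243),(410,222),(445,340),(330,360)]];print("rackhole",np.mean(cs,0),np.round(cs,4))
cs=[plane(T,(380+x/8-.44,235+y/8-.44),.08) for x,y in [(152,153),(498,80),(595,432),(240,510)]];print("rack",np.mean(cs,0))
E
```

```text
tip (array([0.51230076, 0.21320787, 0.14083905]), [np.float64(0.0008996148178861562), np.float64(0.0008996148178861613)])
[0.51048206 0.2128838  0.145     ]
tip (array([0.51308252, 0.21283694, 0.14139226]), [np.float64(0.0007910336819807647), np.float64(0.000791033681980646)])
[0.51148458 0.21255155 0.145     ]
hole SW (array([0.5134117 , 0.21050265, 0.09761575]), [np.float64(0.0007173344407044625), np.float64(0.0007173344407043938)])
hole SWT (array([0.51303934, 0.2105673 , 0.09745187]), [np.float64(0.0008609605017564355), np.float64(0.0006930649137143586), np.float64(0.0005005394644864766)])
W hole z=.097 [0.51321221 0.20982615 0.097     ]
rackhole [ 0.44776842 -0.23148038  0.08      ] [[ 0.4585 -0.2163  0.08  ]
 [ 0.4627 -0.2412  0.08  ]
 [ 0.4369 -0.247   0.08  ]
 [ 0.433  -0.2215  0.08  ]]
rack [ 0.44752646 -0.23154821  0.08      ]
```

```bash
python3 -m inch '[-0.0005,-0.001,0,0,0,0,0, -0.0012,-0.0023,0.002,0,0,0,0, -0.0012,-0.0023,0.007,0,0,0,0, -0.0012,-0.0023,0.013,0,0,0,0, -0.0012,-0.0023,0.019,0,0,0,0, -0.0012,-0.0023,0.025,0,0,0,0, -0.0012,-0.0023,0.031,0,0,0,0, -0.0012,-0.0023,0.035,0,0,0,0, -0.0012,-0.0023,0.036,0,0,0,0, -0.0012,-0.0023,0.036,0,0,0,0]'
python3 - <<'E'
from plant import env
import cv2,pickle
s=env.sense();c=env.read_camera("wrist"); a=env.read_camera("scene")
pickle.dump(s,open("w4.pkl","wb"))
print(s["time"],s["position"],s["tcp_rot"],s["force"],s["opening"])
import numpy as np
cv2.imwrite("pics/w4z.png",np.hstack([cv2.resize(c[150:260,230:350],None,fx=4,fy=4,interpolation=cv2.INTER_CUBIC),cv2.resize(a[100:210,325:415],None,fx=4,fy=4,interpolation=cv2.INTER_CUBIC)[:440]]))
E
```

```text
time: 8.45
position: [0.5133, 0.209, 0.1929]
tcp_rot: [-180.0, -0.0, 161.7]
force: [0.1, 0.1, -0.2]
opening: 0.0151
8.45 [0.51328161 0.20899427 0.19285122] [-1.79990683e+02 -1.41265175e-02  1.61676114e+02] [ 0.09213759  0.07530222 -0.20129177] 0.015072861227553047
```

View pics/w4z.png

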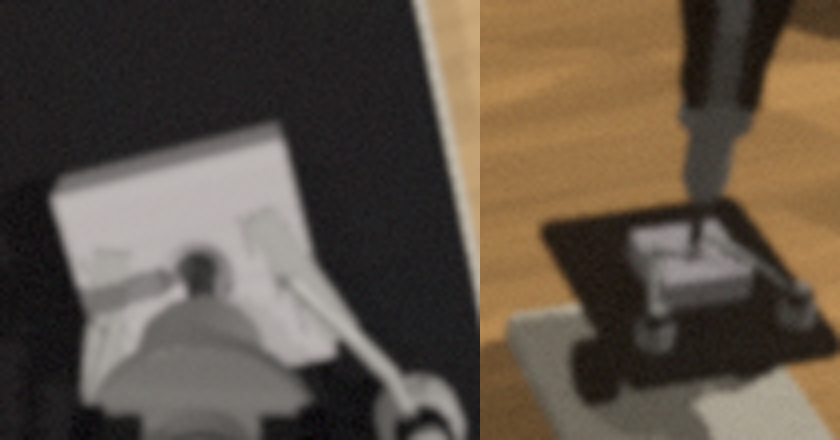

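The point sits over the hole in both views (wrist crop (205,270), scene crop (697,255)), still a little above the mouth.

```bash
python3 -m inch '[0,0,0.002,0,0,0,0, 0,0,0.004,0,0,0,0, 0,0,0.006,0,0,0,0, 0,0,0.008,0,0,0,0, 0,0,0.01,0,0,0,0, 0,0,0.0115,0,0,0,0, 0,0,0.012,0,0,0,0, 0,0,0.012,0,0,0,0, 0,0,0.012,0,0,0,0, 0,0,0.012,0,0,0,0]'
python3 - <<'E'
from plant import env
import cv2
s=env.sense();c=env.read_camera("wrist"); a=env.read_camera("scene")
print(s["time"],s["position"],s["tcp_rot"],s["force"],s["torque"])
import numpy as np
cv2.imwrite("pics/w5z.png",np.hstack([cv2.resize(c[150:260,230:350],None,fx=4,fy=4,interpolation=cv2.INTER_CUBIC),cv2.resize(a[100:210,325:415],None,fx=4,fy=4,interpolation=cv2.INTER_CUBIC)[:440]]))
E
```

```text
time: 9.55
position: [0.5134, 0.2091, 0.1812]
tcp_rot: [180.0, 0.0, 161.7]
force: [0.2, 0.5, -0.8]
opening: 0.0156
9.55 [0.51343457 0.2090535  0.18123864] [1.79989821e+02 1.38743704e-02 1.61678737e+02] [ 0.1768725   0.51563439 -0.82213369] [ 0.03853369  0.07015968 -0.01382929]
```

View pics/w5z.png

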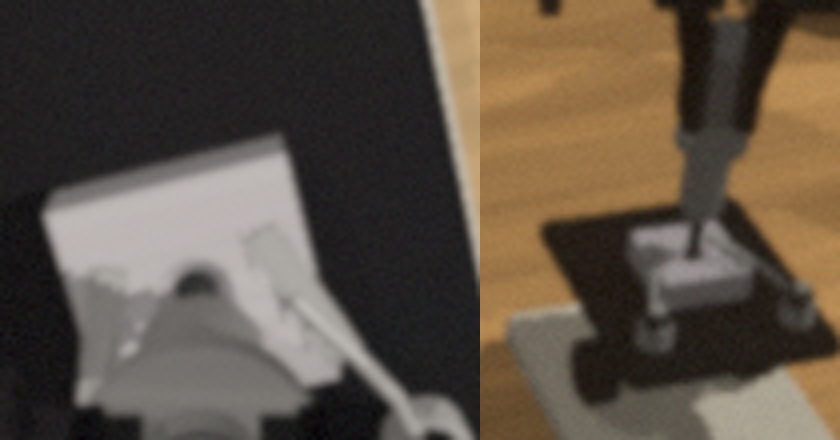

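```bash
for i in 1; do python3 -m inch '[0,0,0.0005,0,0,0,0, 0,0,0.001,0,0,0,0, 0,0,0.0015,0,0,0,0, 0,0,0.002,0,0,0,0, 0,0,0.0025,0,0,0,0, 0,0,0.003,0,0,0,0, 0,0,0.003,0,0,0,0, 0,0,0.003,0,0,0,0, 0,0,0.003,0,0,0,0, 0,0,0.003,0,0,0,0]'; done
```

```text
time: 10.65
position: [0.5135, 0.2091, 0.1782]
tcp_rot: [180.0, 0.0, 161.7]
force: [-0.3, 0.0, 4.5]
opening: 0.0156
```

```bash
python3 -m inch '[0,0,0.0005,0,0,0,0, 0,0,0.001,0,0,0,0, 0,0,0.0015,0,0,0,0, 0,0,0.002,0,0,0,0, 0,0,0.0025,0,0,0,0, 0,0,0.003,0,0,0,0, 0,0,0.003,0,0,0,0, 0,0,0.003,0,0,0,0, 0,0,0.003,0,0,0,0, 0,0,0.003,0,0,0,0]'; python3 -c "
from plant import env
s=env.sense();print(s['force'],s['torque'],s['position'])"
```

```text
time: 11.65
position: [0.5138, 0.2092, 0.176]
tcp_rot: [180.0, 0.1, 161.7]
force: [-1.2, 0.4, 7.9]
opening: 0.0152
[-1.17023182  0.38236074  7.85722925] [-0.00911894  0.32383119  0.04578038] [0.51383204 0.20918263 0.17600871]
```

```bash
python3 - <<'E'
from plant import env
from h import *
s=env.sense();c=env.read_camera("wrist"); a=env.read_camera("scene")
cv2.imwrite("pics/w6z.png",np.hstack([cv2.resize(c[180:260,240:330],None,fx=5,fy=5,interpolation=cv2.INTER_CUBIC),cv2.resize(a[120:200,345:415],None,fx=5,fy=5,interpolation=cv2.INTER_CUBIC)]))
a=cv2.imread("pics/scene0.png");b=cv2.imread("pics/top0.png")
cv2.imwrite("pics/cz.png",np.hstack([cv2.resize(a[150:185,355:400],None,fx=8,fy=8,interpolation=cv2.INTER_CUBIC),cv2.resize(b[220:255,155:190],None,fx=8,fy=8,interpolation=cv2.INTER_CUBIC)]))
print(s["force"],s["position"],s["time"])
E
```

```text
[-1.17023182  0.38236074  7.85722925] [0.51383204 0.20918263 0.17600871] 11.65
```

View pics/w6z.png

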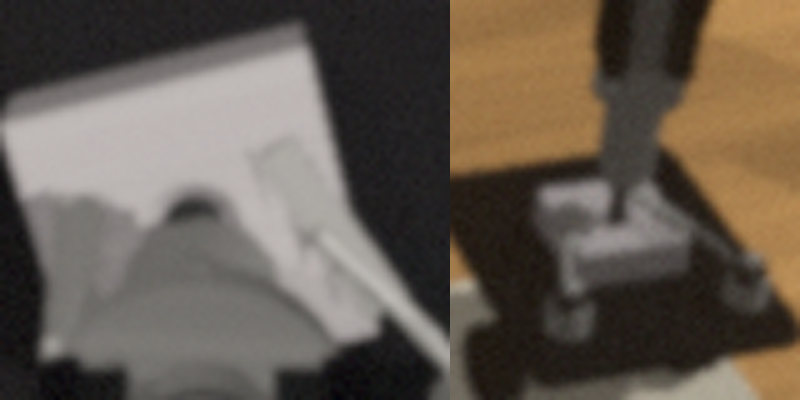

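View pics/cz.png

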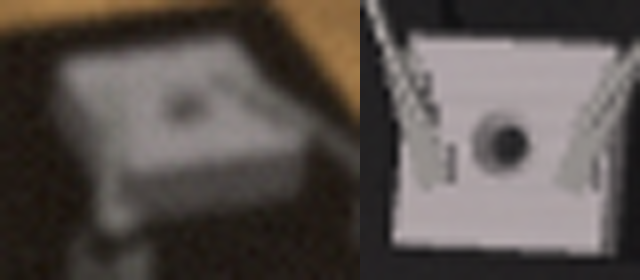

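```bash
python3 - <<'E'
from plant import env
from h import *
S=cam(env,"scene");T=cam(env,"top")
f=lambda x,y:(355+x/8-.44,150+y/8-.44); g=lambda x,y:(155+(x-360)/8-.44,220+y/8-.44)
r=[tri(ray(S,f(*a)),ray(T,g(*b))) for a,b in [((62,65),(603,253)),((238,38),(393,243)),((310,143),(408,35)),((118,172),(617,45))]]
for q in r: print(np.round(q[0],4),q[1][0])
print(np.mean([q[0] for q in r],0))
print(tri(ray(S,f(186,107)),ray(T,g(498,143))))
for z in (.095,.099):
  print(plane(T,g(498,143),z), np.mean([plane(T,g(*b),z) for b in [(603,253),(393,243),(408,35),(617,45)]],0))
E
```

```text
[0.4889 0.1884 0.0991] 1.0251626132686415e-05
[0.4921 0.2342 0.0997] 0.0005868354604768748
[0.5369 0.2311 0.1001] 0.00044353922416225024
[0.5333 0.1841 0.0998] 0.002015851755332857
[0.51282576 0.20947482 0.09966312]
(array([0.512974  , 0.21104878, 0.09840501]), [np.float64(0.0008132339536892997), np.float64(0.0008132339536892585)])
[0.51364009 0.21272691 0.095     ] [0.51350493 0.21113833 0.095     ]
[0.51321368 0.21168209 0.099     ] [0.51307925 0.21010218 0.099     ]
```

The coupon corners put its top at about 0.0997, so the hole bottom is about 0.0917. First contact was with the point at about 0.092, so it is seated at the bottom of the hole. I'll press on in small steps.

```bash
python3 -m inch '[0,0,0.0002,0,0,0,0, 0,0,0.0004,0,0,0,0, 0,0,0.0006,0,0,0,0, 0,0,0.0008,0,0,0,0, 0,0,0.001,0,0,0,0, 0,0,0.0012,0,0,0,0, 0,0,0.0014,0,0,0,0, 0,0,0.0015,0,0,0,0, 0,0,0.0015,0,0,0,0, 0,0,0.0015,0,0,0,0]'
```

```text
time: 12.75
position: [0.514, 0.2093, 0.1749]
tcp_rot: [179.9, 0.1, 161.7]
force: [-1.4, -0.8, 10.0]
opening: 0.0153
```

```bash
python3 -m inch '[0,0,0.0001,0,0,0,0, 0,0,0.0002,0,0,0,0, 0,0,0.0003,0,0,0,0, 0,0,0.0004,0,0,0,0, 0,0,0.0005,0,0,0,0, 0,0,0.0006,0,0,0,0, 0,0,0.0007,0,0,0,0, 0,0,0.0008,0,0,0,0, 0,0,0.0008,0,0,0,0, 0,0,0.0008,0,0,0,0]'
```

```text
time: 13.75
position: [0.5135, 0.2091, 0.1733]
tcp_rot: [180.0, 0.0, 161.7]
force: [-0.5, -0.6, 5.1]
opening: 0.0152
```

The spring tripped: the force fell from 10.0 to 5.1 N and the tool dropped 1.6 mm. I'll hold briefly, then lift and carry the punch back.

```bash
python3 -m inch '[0,0,0.0002,0,0,0,0, 0,0,0.0002,0,0,0,0, 0,0,-0.001,0,0,0,0, 0,0,-0.004,0,0,0,0, 0,0,-0.01,0,0,0,0, 0,0,-0.02,0,0,0,0, 0,0,-0.032,0,0,0,0, 0,0,-0.044,0,0,0,0, 0,0,-0.054,0,0,0,0, 0,0,-0.056,0,0,0,0]' && python3 -m inch '[-0.001,-0.006,0,0,0,0,0, -0.004,-0.023,0,0,0,0,0, -0.009,-0.053,0,0,0,0,0, -0.015,-0.088,0,0,0,0,0, -0.021,-0.123,0,0,0,0,0, -0.027,-0.158,0,0,0,0,0, -0.033,-0.193,0,0,0,0,0, -0.04,-0.228,0,0,0,0,0, -0.046,-0.263,0,0,0,0,0, -0.052,-0.298,0,0,0,0,0]' && python3 -m inch '[-0.006,-0.035,0,0,0,0,0, -0.012,-0.07,0,0,0,0,0, -0.017,-0.1,0,0,0,0,0, -0.021,-0.122,0,0,0,0,0, -0.0235,-0.135,0,0,0,0,0, -0.0245,-0.141,0,0,0,0,0, -0.0245,-0.1423,0,0,0,0,0, -0.0245,-0.1423,0,0,0,0,0, -0.0245,-0.1423,0,0,0,0,0, -0.0245,-0.1423,0,0,0,0,0]'
python3 - <<'E'
from plant import env
import cv2,pickle
import numpy as np
s=env.sense();a=env.read_camera("scene"); b=env.read_camera("top"); c=env.read_camera("wrist")
for n,i in (("s7",a),("t7",b),("w7",c)): cv2.imwrite(f"pics/{n}.png",i)
pickle.dump(s,open("w7.pkl","wb"))
print(s["time"],s["position"],s["tcp_rot"],s["force"],s["opening"])
cv2.imwrite("pics/w7z.png",np.hstack([cv2.resize(c[160:250,220:340],None,fx=4,fy=4,interpolation=cv2.INTER_CUBIC),cv2.resize(a[120:210,110:185],None,fx=4,fy=4,interpolation=cv2.INTER_CUBIC)]))
E
```

```text
time: 14.75
position: [0.5143, 0.2093, 0.2309]
tcp_rot: [179.9, 0.2, 161.7]
force: [0.4, 0.4, -1.7]
opening: 0.0153
time: 15.75
position: [0.4674, -0.0924, 0.228]
tcp_rot: [-180.0, -0.1, 161.6]
force: [1.1, 0.3, -2.5]
opening: 0.0151
time: 16.75
position: [0.4478, -0.2322, 0.2288]
tcp_rot: [180.0, 0.0, 161.8]
force: [0.9, 0.6, -1.8]
opening: 0.0154
16.75 [ 0.4477708  -0.23221254  0.22876364] [1.79994024e+02 1.22006487e-03 1.61753652e+02] [ 0.85692535  0.60472124 -1.83497024] 0.015403182644595068
```

View pics/w7z.png

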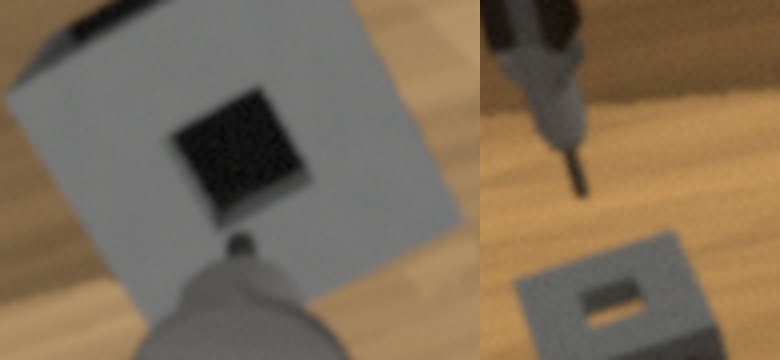

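View pics/w7.png

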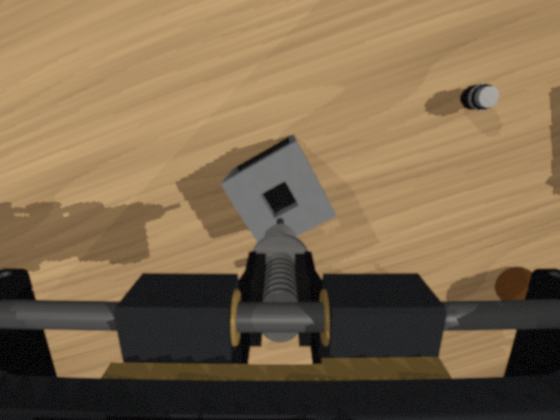

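```bash
python3 - <<'E'
from plant import env
from h import *
import pickle
s=pickle.load(open("w7.pkl","rb"));W=cam(env,"wrist",s);S=cam(env,"scene");T=cam(env,"top")
f=lambda x,y:(220+x/4-.38,160+y/4-.38); g=lambda x,y:(110+(x-480)/4-.38,120+y/4-.38)
cs=[plane(W,f(*q),.08) for q in [(170,135),(262,87),(312,182),(220,230)]]
print("hole W",np.mean(cs,0),[np.linalg.norm(cs[i]-cs[i-1]) for i in range(4)])
cs=[plane(S,g(*q),.08) for q in [(580,294),(637,278),(648,308),(588,328)]]
print("hole S",np.mean(cs,0))
for y in (240,245): print("tip",tri(ray(W,f(240,y)),ray(S,g(583,195))), plane(W,f(240,y),.141),plane(S,g(583,195),.141))
print("barrel nose S",plane(S,g(562,147),.171))
p=s["position"];print(proj(W,[[*p[:2],.141],[*p[:2],.211]]),proj(S,[[*p[:2],.141],[*p[:2],.211]]))
E
```

```text
hole W [ 0.44786717 -0.2317094   0.08      ] [np.float64(0.025981411903158814), np.float64(0.024181721428837448), np.float64(0.025679582967902785), np.float64(0.024728477955486838)]
hole S [ 0.44931146 -0.23277697  0.08      ]
tip (array([ 0.44725194, -0.23196646,  0.13994533]), [np.float64(0.00024629130407511306), np.float64(0.0002462913040750744)]) [ 0.44688483 -0.23160513  0.141     ] [ 0.44878411 -0.23199796  0.141     ]
tip (array([ 0.44801884, -0.23204163,  0.14047836]), [np.float64(6.352712157859272e-05), np.float64(6.352712157862334e-05)]) [ 0.44784075 -0.23192075  0.141     ] [ 0.44878411 -0.23199796  0.141     ]
barrel nose S [ 0.45457806 -0.23389944  0.171     ]
[[279.22753543 220.90103262]
 [279.02998119 261.68008394]] [[135.23560635 168.0664049 ]
 [125.23495285 134.11898044]]
```

Over the rack, the wrist and scene views put the point at (0.448, -0.232), within 1 mm of the hole axis at (0.448, -0.232), and the punch looks upright. Lowering it.

```bash
python3 -m inch '[0,0,0.008,0,0,0,0, 0,0,0.02,0,0,0,0, 0,0,0.035,0,0,0,0, 0,0,0.05,0,0,0,0, 0,0,0.063,0,0,0,0, 0,0,0.075,0,0,0,0, 0,0,0.082,0,0,0,0, 0,0,0.085,0,0,0,0, 0,0,0.085,0,0,0,0, 0,0,0.085,0,0,0,0]'
python3 - <<'E'
from plant import env
import cv2,numpy as np
s=env.sense();a=env.read_camera("scene"); c=env.read_camera("wrist")
print(s["time"],s["position"],s["force"])
cv2.imwrite("pics/w8z.png",np.hstack([cv2.resize(c[160:250,220:340],None,fx=4,fy=4,interpolation=cv2.INTER_CUBIC),cv2.resize(a[135:225,110:185],None,fx=4,fy=4,interpolation=cv2.INTER_CUBIC)]))
E
```

```text
time: 17.9
position: [0.4479, -0.2333, 0.1443]
tcp_rot: [-180.0, 0.1, 161.7]
force: [-0.1, 0.4, -2.3]
opening: 0.0153
17.9 [ 0.44793279 -0.23331947  0.1443441 ] [-0.12943422  0.37105073 -2.33778722]
```

View pics/w8z.png

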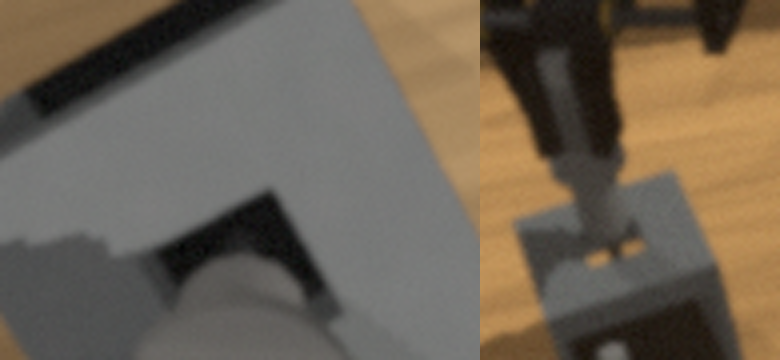

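The plunger is down inside the square hole in both crops, at (240,265) and (615,250), and roughly centred. Continuing down.

```bash
python3 -m inch '[0,0,0.004,0,0,0,0, 0,0,0.01,0,0,0,0, 0,0,0.016,0,0,0,0, 0,0,0.022,0,0,0,0, 0,0,0.028,0,0,0,0, 0,0,0.034,0,0,0,0, 0,0,0.039,0,0,0,0, 0,0,0.042,0,0,0,0, 0,0,0.043,0,0,0,0, 0,0,0.043,0,0,0,0]'
```

```text
time: 19.0
position: [0.4476, -0.233, 0.1007]
tcp_rot: [180.0, -0.0, 161.7]
force: [-0.5, 0.7, -1.9]
opening: 0.0152
```

```bash
python3 -m inch '[0,0,0.0003,0,0,0,0, 0,0,0.0006,0,0,0,0, 0,0,0.0009,0,0,0,0, 0,0,0.0012,0,0,0,0, 0,0,0.0015,0,0,0,0, 0,0,0.0018,0,0,0,0, 0,0,0.002,0,0,0,0, 0,0,0.002,0,0,0,0, 0,0,0.002,0,0,0,0, 0,0,0.002,0,0,0,0]'
python3 - <<'E'
from plant import env
import cv2,numpy as np
s=env.sense();a=env.read_camera("scene"); c=env.read_camera("wrist")
print(s["time"],s["position"],s["force"])
cv2.imwrite("pics/w9z.png",np.hstack([cv2.resize(c[160:250,220:340],None,fx=4,fy=4,interpolation=cv2.INTER_CUBIC),cv2.resize(a[135:225,110:185],None,fx=4,fy=4,interpolation=cv2.INTER_CUBIC)]))
E
```

```text
time: 20.0
position: [0.4476, -0.2331, 0.0995]
tcp_rot: [-180.0, 0.0, 161.7]
force: [-3.0, 2.0, 5.7]
opening: 0.0153
20.0 [ 0.44763721 -0.23306665  0.09948562] [-2.99530823  1.98792051  5.65102764]
```

View pics/w9z.png

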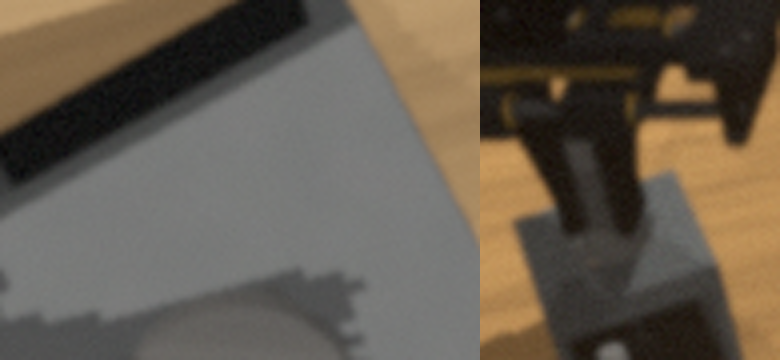

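The flange has seated: the tool is at z 0.0995, as at the grasp, with 5.7 N of contact force. Releasing and retreating upward.

```bash
python3 -m inch '[0,0,-0.0012,0,0,0,0, 0,0,-0.0012,0,0,0,0.03, 0,0,-0.0012,0,0,0,0.05, 0,0,-0.0012,0,0,0,0.05, 0,0,-0.0012,0,0,0,0.05, 0,0,-0.003,0,0,0,0.05, 0,0,-0.01,0,0,0,0.05, 0,0,-0.02,0,0,0,0.05, 0,0,-0.035,0,0,0,0.05, 0,0,-0.05,0,0,0,0.05]' && python3 -m inch '[0,0,-0.02,0,0,0,0.05, 0,0,-0.045,0,0,0,0.05, 0,0,-0.07,0,0,0,0.05, 0,0,-0.09,0,0,0,0.05, 0.01,0,-0.1,0,0,0,0.05, 0.03,0.02,-0.1,0,0,0,0.05, 0.05,0.05,-0.1,0,0,0,0.05, 0.06,0.09,-0.1,0,0,0,0.05, 0.065,0.12,-0.1,0,0,0,0.05, 0.065,0.12,-0.1,0,0,0,0.05]'
python3 - <<'E'
from plant import env
import cv2,numpy as np
s=env.sense();a=env.read_camera("scene"); b=env.read_camera("top")
print(s["time"],s["position"],s["force"])
cv2.imwrite("pics/s10.png",a)
cv2.imwrite("pics/t10.png",b)
cv2.imwrite("pics/z10.png",np.hstack([cv2.resize(a[160:270,110:185],None,fx=5,fy=5,interpolation=cv2.INTER_CUBIC),cv2.resize(b[200:310,380:465],None,fx=5,fy=5,interpolation=cv2.INTER_CUBIC)]))
E
```

```text
time: 21.1
position: [0.4477, -0.2331, 0.1501]
tcp_rot: [-180.0, 0.0, 161.7]
force: [0.6, -0.2, -0.8]
opening: 0.05
time: 22.1
position: [0.4239, -0.0959, 0.25]
tcp_rot: [179.9, 0.1, 161.9]
force: [0.1, -0.4, 0.1]
opening: 0.05
22.1 [ 0.42390757 -0.09588147  0.2500009 ] [ 0.06491896 -0.41119714  0.10473287]
```

View pics/z10.png

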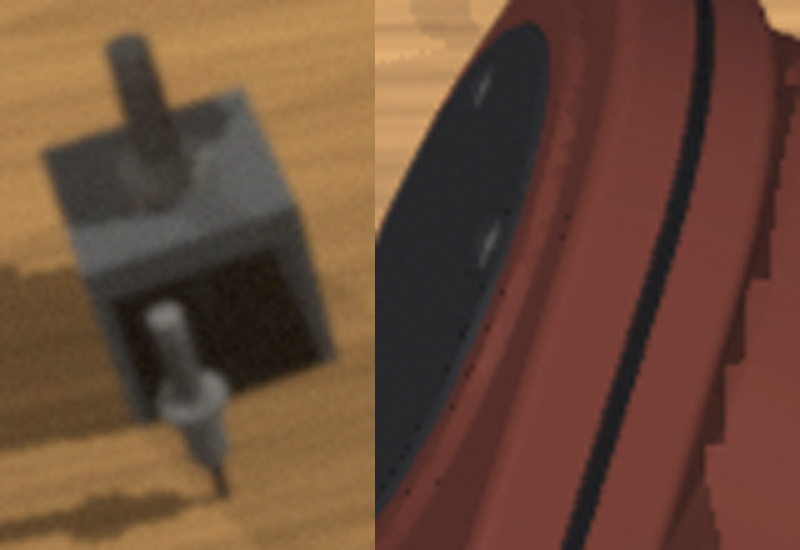

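View pics/s10.png

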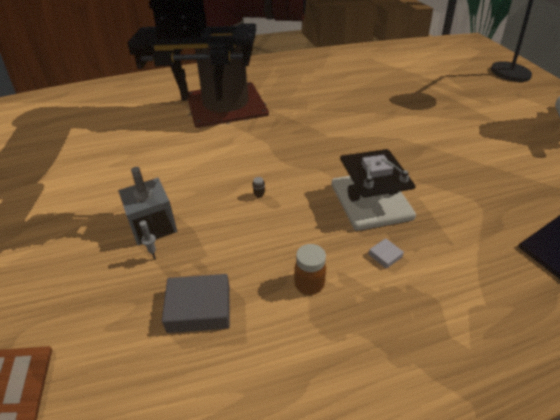

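```bash
python3 - <<'E'
from plant import env
import cv2,pickle
s=env.sense();c=env.read_camera("wrist");cv2.imwrite("pics/w11.png",c);pickle.dump(s,open("w11.pkl","wb"));print(s["qvel"].round(2))
E
```

```text
[-1.79  0.92 -0.1  -0.19 -0.27 -0.13]
```

View pics/w11.png

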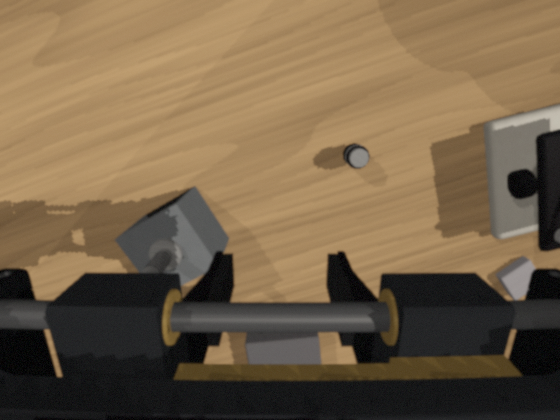

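```bash
python3 - <<'E'
from plant import env
from h import *
import pickle
s=pickle.load(open("w11.pkl","rb"));W=cam(env,"wrist",s);S=cam(env,"scene")
print(proj(W,[[.4475,-.232,.086],[.4475,-.232,.14]]),proj(S,[[.4475,-.232,.086],[.4475,-.232,.14]]))
c=cv2.imread("pics/w11.png")
cv2.imwrite("pics/w11z.png",cv2.resize(c[175:295,105:255],None,fx=5,fy=5,interpolation=cv2.INTER_CUBIC))
print(tri(ray(S,(110+127/5-.4,160+42/5-.4)),ray(W,(152,264))))
E
```

```text
[[164.94782087 254.86698202]
 [145.41080438 280.60205457]] [[142.56742241 191.89845514]
 [135.48902787 168.41193322]]
(array([ 0.43723951, -0.22975105,  0.13138737]), [np.float64(0.005005137926742017), np.float64(0.005005137926742057)])
```

View pics/w11z.png

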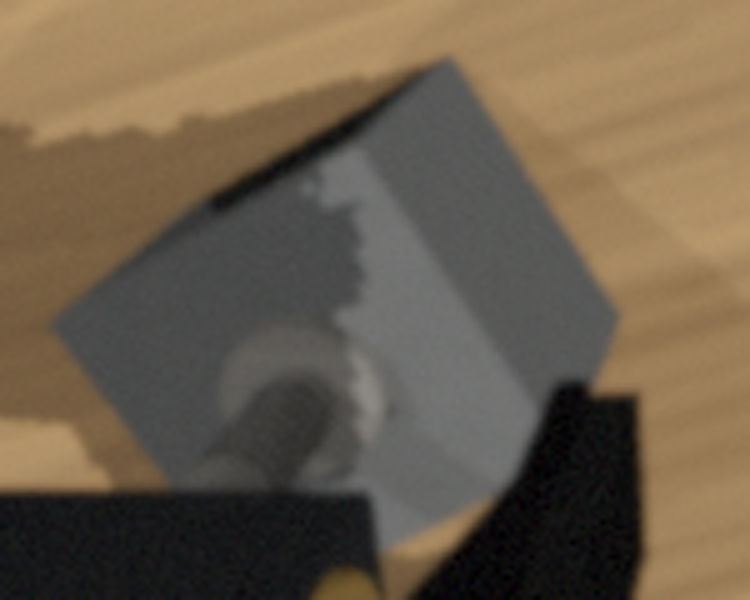

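The flange centre in the wrist view is at (165,255), exactly where a seated flange projects. The grip top is hidden by the gripper here, so my grip-top triangulation from this view is void. In the scene view the grip top is at (135,168), matching its starting place. Handing in.

```bash
python3 -c "
from plant import env
s=env.sense();print(s['time'],abs(s['qvel']).max());print(env.job_done())"
```

```text
22.25 1.2236039285898885
the job is handed in; nothing more can be done
None
```

I took the punch from the rack, tripped it once in the pilot hole, and put it back. I handed the job in at 22.25 s of the 54 s allowed. No verdict is reported, so the statements below rest on my own checks.

- **Trip:** The measured force climbed to 10.0 N, about 12 N once the 1–2 N no-load reading is added. It then fell to 5.1 N as the tool dropped 1.6 mm. I pressed at most another 0.2 mm before lifting, so the readings stayed well below the 20 N ramming limit.
- **Rack:** The flange seated at the same tool height as at the grasp, with 5.7 N of contact. After release, the wrist view showed the flange centre where a seated one should be. In the scene view the grip top was back at its starting pixel. I saw no bystander moved in that view.
- **Checks that disagreed or failed:**
  - My first estimate of the coupon's top, from the hole itself, was 0.097 m. Its corners gave 0.0997 m, which fits the contact I felt.
  - The last wrist view could not confirm the punch is upright because the gripper hid the grip top, so a triangulation I tried there is void. Uprightness rests on the scene view.
  - The top camera was blocked by the arm in the final check.

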